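# Crank the photo turntable round to face the phone

### The job

The wooden toy truck is about to be photographed for the shop's online listing. Crank the photo turntable round with its large handwheel until the truck's bonnet faces straight at the phone on the stand, then let go. Do not touch the truck or the platter it stands on.

Things in the scene. Friction and masses are not known exactly. Their poses are not given: they have to be found in the camera images.
- rig: Photo turntable: fixed plywood deck 200 x 600 mm, 20 mm thick, long along its y. Origin on the table, on the upright axis of the large handwheel; z up. Platter axis at x 0, y +240 mm. At y +443 mm a phone on a stand, up to 160 mm above the table, looks at the platter: a truck facing it points along the rig's +y. The small wheel (60 mm wide) by the phone is not part of the job.
- knob_mid (a point): Grip point on the axis of the large handwheel's upright black knob, 88 mm above the table. Knob: 24 mm thick, 55 to 105 mm above the table, 65 mm from the wheel's axis, spins freely on its pin, so fixed fingers can hold it all the way round. Wheel: flat, aluminium, 142 mm wide, top at 55 mm; no stops, about 1 N at the knob, stays where left; its clutch slips above 30 N.
- platter: Round white platter, 190 mm wide, 13 mm thick, top 45 mm above the table. Origin on its axis at its underside, 32 mm above the table; z up; its x and y mean nothing to the job. A belt turns it in the same sense as the large handwheel (seen from above), half as far: 90 degrees of the wheel give 45 of the platter.
- truck: Wooden toy truck, loose on the middle of the platter and turning with it: 150 mm long, 70 mm wide, 81 mm tall (its top 126 mm above the table). Origin under its middle, level with the platter's top; x forwards, towards bonnet, radiator and headlamps (the open load bed is at the back); z up.
Things that resemble listed ones, but are neither listed nor needed, are in the scene too. Leave any purple or turquoise look-alike of the truck alone.

How it is judged:
By the outcome, as a careful person would: the job done as asked, in the order asked, and still so for the second after the job is handed in, with the robot touching nothing.
It also fails if it takes over 38 s, if anything falls off the work surface, if the arm or the gripper's body presses on something with over 40 N, if the wrist force passes 120 N, or if a joint passes its speed limit or range.

### The arm

A 6-joint arm with a two-finger parallel gripper is mounted at the origin on the work surface. World frame = base frame: x ahead of the robot, y to its left, z up, the work surface at z = 0. Lengths are in m, angles in rad, forces in N, time in s.
With the tool pointing down it reaches from about 0.3 to 0.875 m from the base axis. Payload 4.2 kg.
Tool frame: the origin (TCP) lies on the centre line of the jaws, within the pads' length; the fingertips stand ctrl.tips_ahead ahead of it and the grasp point (between the pads) lies 3 mm ahead of it (ctrl.tips_ahead is the distance from the TCP to the fingertips, in m); z points along the fingers, y is the line along which they close (so a half turn about z gives the same grasp; the last joint's range is limited). The gripper opens to 85 mm and grips with 20 to 120 N. Pads are 22 mm wide; open, the fingers measure 114 mm over their backs; the gripper's body (76 mm by 85 mm) begins 54 mm behind the grasp point. The pads swing forward as they close: fully open they stand 13 mm farther back than shut.
Start: joints at [-0.02, 0.32, 1.565, -0, 1.257, -0.02], TCP at [0.575, 0, 0.253] pointing down, gripper open.
Joint ranges: [-3.11, 3.11], [-0.84, 2.01], [0.21, 2.61], [-1.34, 4.49], [0.05, 2.63], [-2.56, 2.56]. Speed limits (rad/s): [2.57, 2.57, 3.14, 3.14, 3.14, 3.14].

### API

Orientations are given as a rotation vector (axis times angle).
In Python, from plant import monitor, optics, ctrl gives the robot as it stands.
- The arm moves only by the shell command python3 -m handwheel 'ROWS' [OPENING] [FORCE]. ROWS is a JSON object of lists of equal length, an entry for each row: "translation": the shift along the tool's x, y, z in m, a list of three; "yaw": the turn about the tool's z in rad. A call has 1 to 8 rows; each row shifts and turns the commanded pose from where the row before left it, along the tool's axes as they then stand; what a row does not reach is not made up. A row lasts 1/12 s, in which the tool goes at most 41.7 mm and 7.16 degrees, less where a joint would pass 70% of its speed; a pose out of reach is approached as far as the arm can. A call with a gripper value outside its range is refused whole. OPENING is the finger opening in m, from 0 to 0.0854, set as the call begins (- or left out, the last holds). The fingers move at their own pace and stop on an object; FORCE is the grip in N (left out, the last holds). Time passes only in rows, so rows that do not move let the fingers close. It gives the time, the measured TCP pose, the force, the opening and the grip force at its end, in the units of the state.
- monitor.sense(): the state, without advancing time (a new reading comes with each control period).
- optics.read_camera(name): name is "scene" or "side" or "wrist"; returns a dict with "image" (420x560x3 uint8, red, green, blue), "fx", "fy", "cx", "cy" (pixels), "rvec" (rotation vector, rad) and "tvec" (3), from world to camera coordinates, as OpenCV has them. Camera axes: x right, y down, z forward; pixel columns grow to the right and rows downward; lengths in m; the calibration is good to about 2 mm. A picture is of the moment at which its call begins. There is no depth.
- ctrl.sign_off(): hands the job in; it is judged then, once.
The state is a dict: "time_s": time; "joint_positions": joint angles; "joint_vel": joint speeds; "joint_torque": joint torques, N m; "eef_pos": TCP position; "tool_rot": TCP orientation; "force": force on the tool from outside, world axes, zero at the start; "moment": the same for the moment, N m; "opening": finger opening in m; "finger_force": force on a finger pad.
Only numpy, scipy, OpenCV 4.12 (cv2) and the standard library are available. Lean on these libraries where they do the work, as an engineer would, in place of code of your own. Each camera call takes 0.05 s, during which the arm holds its last target. There are 200 camera calls.

## Working session

There is one attempt and no reset: what is moved stays moved. The work goes in short steps, Python scripts to look and compute and a shell command to move; the robot and the scene stay as the last step left them, time stands still between calls to the robot, and variables do not carry over. Pictures are saved under pics/ and viewed, at most 10 in all, crops included, and the job is handed in when it is done.

```bash
mkdir -p pics; ls
cat > h.py <<'E'
import numpy as np, cv2
from plant import monitor, optics, ctrl
def cam(n):
    c=optics.read_camera(n); c['R']=cv2.Rodrigues(np.array(c['rvec'],float))[0]; c['t']=np.array(c['tvec'],float); return c
def plane(c,u,v,z):
    d=c['R'].T@np.array([(u-c['cx'])/c['fx'],(v-c['cy'])/c['fy'],1.]); o=-c['R'].T@c['t']
    return o+d*(z-o[2])/d[2]
def proj(c,P):
    p=c['R']@np.array(P,float)+c['t']; return np.array([c['fx']*p[0]/p[2]+c['cx'],c['fy']*p[1]/p[2]+c['cy']])
def save(c,n): cv2.imwrite(f'pics/{n}.png',np.ascontiguousarray(c['image'][:,:,::-1]))
E
python3 - <<'E'
from h import *
a=cam('scene');b=cam('side')
cv2.imwrite('pics/a.png',a['image'][:,:,::-1]);save(b,'b')
for c in (a,b): print(-c['R'].T@c['t'],c['fx'])
s=monitor.sense();print(s['time_s'],s['eef_pos'],s['tool_rot'],ctrl.tips_ahead)
E
```

```text
pics
[0.96536186 0.88385572 0.83115351] 501.4031441839917
[0.47780387 0.67444988 0.53894125] 387.33521223596256
0.1 [5.74609387e-01 3.65830819e-06 2.52554806e-01] [-2.22064953e+00 -2.22056779e+00  1.77045453e-03] 0.022
```

View pics/a.png

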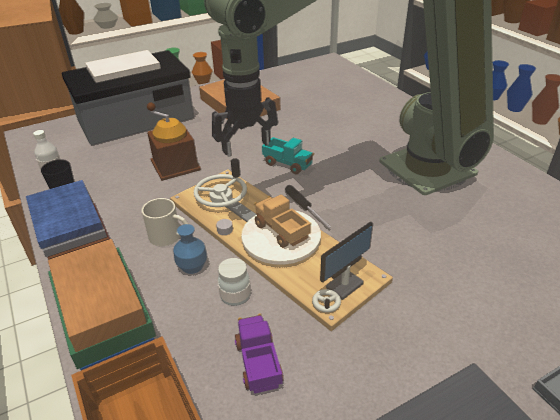

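View pics/b.png

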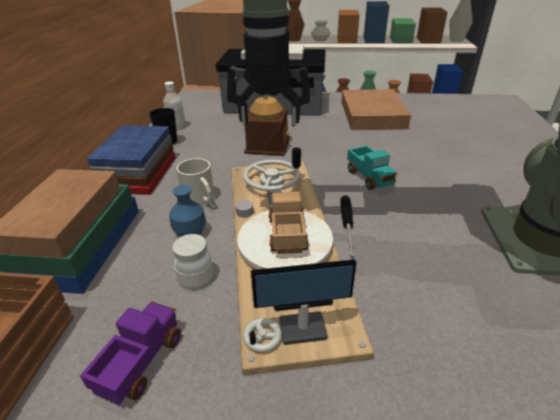

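Scene view: deck from about (172,198) to (332,325)/(391,280), large wheel at about (220,190) with its knob at (235,168), and the truck at about (283,220) with its cab towards the wheel, so it faces roughly away from the phone. Next I'll take a closer crop and make colour measurements.

Run:
```python
from h import *
a=cam('scene');b=cam('side')
A=cv2.resize(a['image'][145:330,165:395],None,fx=3,fy=3,interpolation=cv2.INTER_CUBIC)[:,:,::-1]
B=cv2.resize(b['image'][140:290,225:365],None,fx=4,fy=4,interpolation=cv2.INTER_CUBIC)[:,:,::-1]
cv2.imwrite('pics/a2.png',A);cv2.imwrite('pics/b2.png',B)
P={}
for n,c,(x0,y0,x1,y1) in (('scene',a,(225,190,335,275)),('side',b,(225,200,345,275))):
    hsv=cv2.cvtColor(np.ascontiguousarray(c['image']),cv2.COLOR_RGB2HSV)
    m=((hsv[...,1]<45)&(hsv[...,2]>185)).astype(np.uint8); k=np.zeros_like(m);k[y0:y1,x0:x1]=m[y0:y1,x0:x1]
    n_,l,st,_=cv2.connectedComponentsWithStats(k); i=1+np.argmax(st[1:,4]); print(n,st[i])
    ct=max(cv2.findContours((l==i).astype(np.uint8),0,1)[0],key=cv2.contourArea)
    h=cv2.convexHull(ct)[:,0].astype(float)
    W=np.array([plane(c,u,v,.045)[:2] for u,v in h])
    ctr,r=cv2.minEnclosingCircle(W.astype(np.float32)); print('platter',ctr,r)
    # black knob
    d=((hsv[...,2]<70)).astype(np.uint8)
    x0,y0,x1,y1=(226,155,246,180) if n=='scene' else (288,145,306,172)
    ys,xs=np.nonzero(d[y0:y1,x0:x1]); print('knob px',xs.mean()+x0,ys.mean()+y0,xs.min()+x0,xs.max()+x0,ys.min()+y0,ys.max()+y0,len(xs))
    P[n]=(xs.mean()+x0,ys.mean()+y0); print('knob@.08',plane(c,*P[n],.08))
    # wood deck mask -> z=.02
    w=((hsv[...,0]>11)&(hsv[...,0]<24)&(hsv[...,1]>80)&(hsv[...,2]>150)).astype(np.uint8)
    n_,l,st,_=cv2.connectedComponentsWithStats(w); 
    j=l[315,330] if n=='scene' else l[345,300]
    print('deck',st[j],j); ys,xs=np.nonzero(l==j)
    W=np.array([plane(c,u,v,.02)[:2] for u,v in zip(xs,ys)],np.float32); print(cv2.minAreaRect(W))
M=[c['fx']*0 for c in (a,b)]
Ks=[np.array([[c['fx'],0,c['cx']],[0,c['fy'],c['cy']],[0,0,1]])@np.c_[c['R'],c['t']] for c in (a,b)]
X=cv2.triangulatePoints(Ks[0],Ks[1],np.array(P['scene']),np.array(P['side']));print('knob tri',(X[:3]/X[3]).ravel())
```

```text
scene [ 242  211   79   50 1674]
platter (0.5400617122650146, 0.08301723003387451) 0.09530872851610184
knob px 234.8188976377953 167.46456692913387 231 239 159 177 127
knob@.08 [ 0.53515039 -0.18061349  0.08      ]
deck [     0      0    560    420 216931] 0
((0.21448683738708496, -0.5913095474243164), (2.460813522338867, 2.8424036502838135), 56.613548278808594)
side [ 238  211   95   57 2635]
platter (0.5392564535140991, 0.08700109273195267) 0.09438519924879074
knob px 295.9325153374233 157.15337423312883 292 300 148 168 163
knob@.08 [ 0.53611286 -0.17694006  0.08      ]
deck [ 236  242  137  127 4161] 21
((0.5126323103904724, 0.2003096640110016), (0.19738760590553284, 0.28473907709121704), 13.33250904083252)
knob tri [ 0.53585296 -0.17908758  0.08020217]
```

View pics/a2.png

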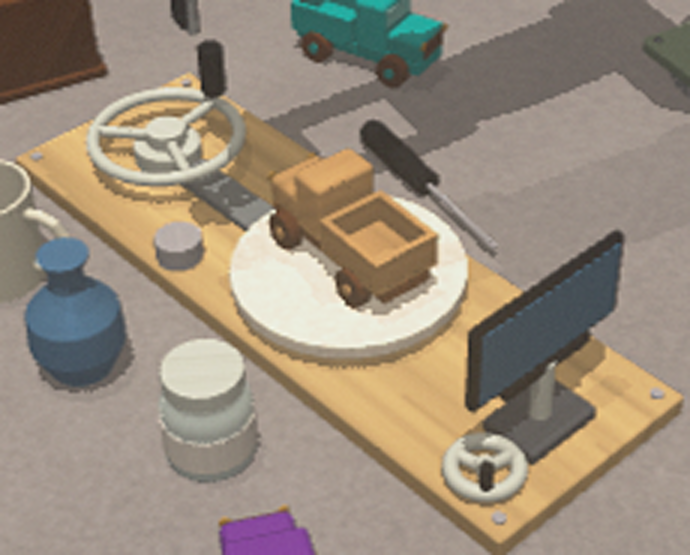

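View pics/b2.png

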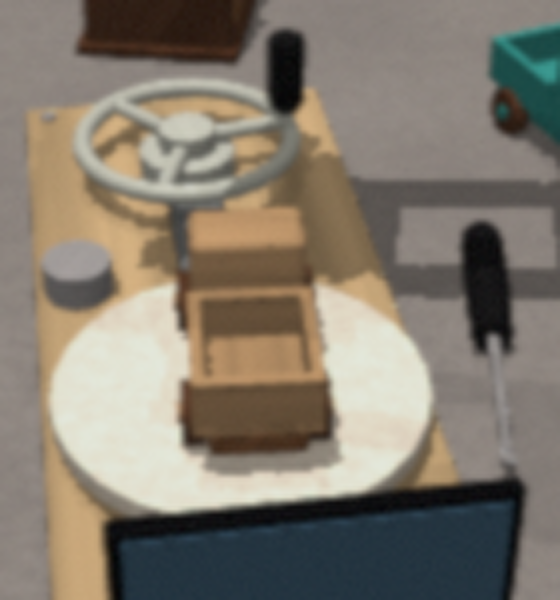

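The crops show the truck's cab towards the wheel and its bed towards the phone, so about half a platter turn is needed. The bed rim corners are at scene crop (322,235), (373,192), (438,235), (383,275) and side crop (190,292), (308,287), (325,380), (192,388).

Run:
```python
from h import *
a=cam('scene');b=cam('side')
s=lambda p:np.array(p)/3+[165,145]
t=lambda p:np.array(p)/4+[225,140]
ang=lambda d:np.degrees(np.arctan2(d[1],d[0]))
print('hub',plane(a,*s((167,133)),.055),plane(b,*t((188,127)),.055))
for c,box in ((a,(190,170,248,215)),(b,(240,155,302,193))):
    hsv=cv2.cvtColor(np.ascontiguousarray(c['image']),cv2.COLOR_RGB2HSV)
    m=((hsv[...,1]<40)&(hsv[...,2]>165)).astype(np.uint8); x0,y0,x1,y1=box
    ys,xs=np.nonzero(m[y0:y1,x0:x1]); h=cv2.convexHull(np.c_[xs+x0,ys+y0].astype(np.int32))[:,0]
    W=np.array([plane(c,u,v,.053)[:2] for u,v in h],np.float32); print('wheel',cv2.minEnclosingCircle(W),cv2.fitEllipse(W))
C=[plane(a,*s(p),.02)[:2] for p in ((18,158),(188,75),(683,403),(503,545))]
print('deck',C,[ang(C[2]-C[1]),ang(C[3]-C[0])],np.linalg.norm(C[2]-C[1]),np.linalg.norm(C[3]-C[0]),np.linalg.norm(C[0]-C[1]))
C=[plane(b,*t(p),.02)[:2] for p in ((27,108),(316,92))]+[plane(b,*p,.02)[:2] for p in ((366,350),(245,358))]
print('deck',C,[ang(C[2]-C[1]),ang(C[3]-C[0])],np.linalg.norm(C[2]-C[1]),np.linalg.norm(C[3]-C[0]))
fa=[s(p) for p in ((322,235),(373,192),(438,235),(383,275))]; fb=[t(p) for p in ((190,292),(308,287),(325,380),(192,388))]
K=[np.array([[c['fx'],0,c['cx']],[0,c['fy'],c['cy']],[0,0,1]])@np.c_[c['R'],c['t']] for c in (a,b)]
# order: front-left,... match by position: a0<->b? print both at z
for z in (.085,.09,.095):
  for c,f in ((a,fa),(b,fb)):
    W=np.array([plane(c,*p,z)[:2] for p in f]); print(z,W.round(3).tolist(),[round(ang(d),1) for d in (W[0]-W[3],W[1]-W[2],W[1]-W[0],W[2]-W[3])])
```

```text
hub [ 0.59729778 -0.14029705  0.055     ] [ 0.59260909 -0.14397494  0.055     ]
wheel ((0.5885276198387146, -0.16860823333263397), 0.09519722312688828) ((0.5852605700492859, -0.17538847029209137), (0.16143780946731567, 0.20377135276794434), 157.818359375)
wheel ((0.595241904258728, -0.14250624179840088), 0.07033559679985046) ((0.5985935926437378, -0.14322353899478912), (0.1250801831483841, 0.1418505609035492), 176.23114013671875)
deck [array([ 0.71271684, -0.22016616]), array([ 0.52437526, -0.26423572]), array([0.38914231, 0.32002797]), array([0.57606219, 0.36284627])] [np.float64(103.0321207300066), np.float64(103.19164553299932)] 0.5997099393184253 0.5988138213317946 0.19342874032859045
deck [array([ 0.71276365, -0.22014076]), array([ 0.51938114, -0.25645811]), array([0.39454657, 0.31250508]), array([0.57436175, 0.34343073])] [np.float64(102.37501194145041), np.float64(103.79764727919022)] 0.5824970286695006 0.5803170724167136
0.085 [[0.562, 0.085], [0.501, 0.058], [0.485, 0.13], [0.545, 0.149]] [np.float64(-75.0), np.float64(-77.1), np.float64(-156.3), np.float64(-162.5)]
0.085 [[0.565, 0.066], [0.507, 0.057], [0.495, 0.128], [0.555, 0.139]] [np.float64(-82.3), np.float64(-80.4), np.float64(-171.2), np.float64(-169.8)]
0.09 [[0.565, 0.09], [0.504, 0.064], [0.488, 0.135], [0.548, 0.154]] [np.float64(-75.0), np.float64(-77.1), np.float64(-156.3), np.float64(-162.5)]
0.09 [[0.564, 0.073], [0.507, 0.064], [0.495, 0.134], [0.554, 0.145]] [np.float64(-82.3), np.float64(-80.4), np.float64(-171.2), np.float64(-169.8)]
0.095 [[0.568, 0.095], [0.508, 0.069], [0.491, 0.14], [0.55, 0.159]] [np.float64(-75.0), np.float64(-77.1), np.float64(-156.3), np.float64(-162.5)]
0.095 [[0.563, 0.079], [0.507, 0.071], [0.495, 0.14], [0.553, 0.15]] [np.float64(-82.3), np.float64(-80.4), np.float64(-171.2), np.float64(-169.8)]
```

Run:
```python
from h import *
a=cam('scene');b=cam('side')
# scene mug: rim centre (159,206) top; base centre ~(163,237); side: rim (195,166), base (200,197)
K=[np.array([[c['fx'],0,c['cx']],[0,c['fy'],c['cy']],[0,0,1]])@np.c_[c['R'],c['t']] for c in (a,b)]
for p,q in (((159,206),(195,166)),((163,236),(199,195)),((184,220),(208,195))):
    X=cv2.triangulatePoints(K[0],K[1],np.array(p,float),np.array(q,float));print((X[:3]/X[3]).ravel())
# tool-frame shifts: rig y at 103deg; yaw +77deg -> tool x at 13deg, tool y at -77deg
k=np.array([.536,-.179]);e=np.array(monitor.sense()['eef_pos']);print(k-e[:2],e,monitor.sense()['time_s'])
```

```text
[ 0.77140319 -0.10758136  0.0877068 ]
[ 0.77694958 -0.11008571 -0.00419431]
[ 0.72930835 -0.05916262  0.05201782]
[-0.0389381  -0.17898839] [ 5.74938100e-01 -1.16058509e-05  2.53212900e-01] 0.4
```

```bash
python3 -m handwheel '{"translation":[[-0.036,-0.008,0],[-0.036,-0.008,0],[-0.036,-0.008,0],[-0.036,-0.008,0],[-0.035,-0.007,0],[0,0,0],[0,0,0],[0,0,0]],"yaw":[0,0,0,0,0,0.122,0.122,0.122]}' 0.085 30
python3 -m handwheel '{"translation":[[0,0,0],[0,0,0],[0,0,0],[0,0,0],[0,0,0],[0,0,0],[0,0,0],[0,0,0]],"yaw":[0.122,0.122,0.122,0.122,0.122,0.122,0.122,0.122]}'
python3 - <<'E'
from h import *
w=cam('wrist');save(w,'w1');print(proj(w,[.536,-.179,.105]),proj(w,[.536,-.179,.055]),proj(w,[.595,-.146,.055]))
R=cv2.Rodrigues(np.array(monitor.sense()['tool_rot']))[0];print(R.round(3))
E
```

```text
time_s: 1.07
eef_pos: [0.5357, -0.18, 0.2533]
tool_rot: [-2.596, -1.77, -0.0]
force: [0.4, 0.0, -0.7]
opening: 0.085
finger_force: 0.0
time_s: 1.73
eef_pos: [0.536, -0.179, 0.2534]
tool_rot: [3.122, 0.349, 0.0]
force: [0.3, 0.5, 1.0]
opening: 0.0849
finger_force: 0.0
[280.95824681 202.23363752] [280.94449811 189.95000458] [262.25556265 128.07379271]
[[ 0.976  0.217  0.   ]
 [ 0.217 -0.976  0.   ]
 [ 0.     0.    -1.   ]]
```

View pics/w1.png

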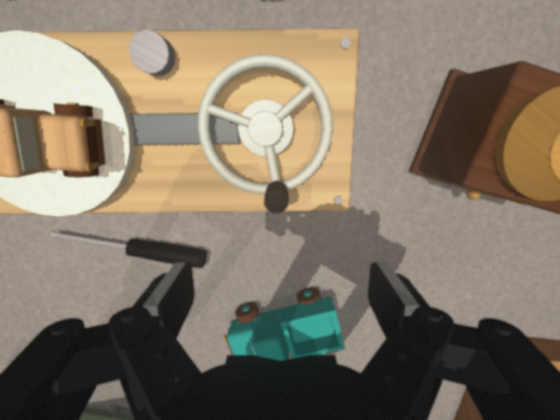

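Wrist view: wheel centred at about (265,127), knob top at about (276,197), a few mm from the prediction, and the truck's bonnet pointing right, towards the wheel. I'll refine once, and get the truck heading from its overhead outline.

Run:
```python
from h import *
w=cam('wrist');im=np.ascontiguousarray(w['image']);hsv=cv2.cvtColor(im,cv2.COLOR_RGB2HSV)
k=np.zeros(im.shape[:2],np.uint8);k[175:220,255:300]=(hsv[175:220,255:300,2]<60)
n,l,st,c=cv2.connectedComponentsWithStats(k);i=1+np.argmax(st[1:,4]);print('knob',st[i],c[i],plane(w,*c[i],.085))
m=np.zeros_like(k);m[45:200,190:340]=((hsv[...,1]<60)&(hsv[...,2]>140))[45:200,190:340]
n,l,st,c=cv2.connectedComponentsWithStats(m);i=1+np.argmax(st[1:,4]);print('wheel',st[i])
ys,xs=np.nonzero(l==i);h=cv2.convexHull(np.c_[xs,ys].astype(np.int32))[:,0]
W=np.array([plane(w,u,v,.05)[:2] for u,v in h],np.float32);print(cv2.minEnclosingCircle(W),cv2.fitEllipse(W))
# deck long edges in image: bottom edge y at columns
wood=((hsv[...,0]>10)&(hsv[...,0]<26)&(hsv[...,1]>90)&(hsv[...,2]>120)).astype(np.uint8)
pts=[(x,20+np.nonzero(wood[20:120,x])[0].min()) for x in range(190,340,10)]
W=np.array([plane(w,*p,.02)[:2] for p in pts],np.float32);v=cv2.fitLine(W,2,0,.01,.01).ravel();print('deck dir',np.degrees(np.arctan2(v[1],v[0])))
```

```text
Traceback (most recent call last):
ValueError: attempt to get argmax of an empty sequence
```

Run:
```python
from h import *
w=cam('wrist');im=np.ascontiguousarray(w['image']);hsv=cv2.cvtColor(im,cv2.COLOR_RGB2HSV)
print(im[195,276])
k=np.zeros(im.shape[:2],np.uint8);k[175:220,255:300]=(hsv[175:220,255:300,2]<85)
n,l,st,c=cv2.connectedComponentsWithStats(k);i=1+np.argmax(st[1:,4]);print('knob',st[i],c[i],plane(w,*c[i],.085))
m=np.zeros_like(k);m[45:200,190:340]=((hsv[...,1]<60)&(hsv[...,2]>140))[45:200,190:340]
n,l,st,c=cv2.connectedComponentsWithStats(m);i=1+np.argmax(st[1:,4]);print('wheel',st[i])
ys,xs=np.nonzero(l==i);h=cv2.convexHull(np.c_[xs,ys].astype(np.int32))[:,0]
W=np.array([plane(w,u,v,.05)[:2] for u,v in h],np.float32);print(cv2.minEnclosingCircle(W),cv2.fitEllipse(W))
wood=((hsv[...,0]>10)&(hsv[...,0]<26)&(hsv[...,1]>90)&(hsv[...,2]>120)).astype(np.uint8)
pts=[(x,20+np.nonzero(wood[20:120,x])[0].min()) for x in range(190,340,10)]
W=np.array([plane(w,*p,.02)[:2] for p in pts],np.float32);v=cv2.fitLine(W,2,0,.01,.01).ravel();print('deck dir',np.degrees(np.arctan2(v[1],v[0])))
```

```text
[69 62 53]
knob [265 182  23  31 580] [276.39655172 197.14655172] [ 0.5346793  -0.17467339  0.085     ]
wheel [ 190   54  143  140 8009]
((0.5936562418937683, -0.14396333694458008), 0.07448867708444595) ((0.5948813557624817, -0.1468537151813507), (0.13782070577144623, 0.1441042721271515), 13.140735626220703)
deck dir -76.625145
```

```bash
python3 -m handwheel '{"translation":[[0,-0.002,0.03],[0,0,0.04],[0,0,0.04],[0,0,0.03],[0,0,0.022],[0,0,0],[0,0,0]],"yaw":[0,0,0,0,0,0,0]}' 0.085 30
python3 -m handwheel '{"translation":[[0,0,0],[0,0,0],[0,0,0],[0,0,0],[0,0,0],[0,0,0],[0,0,0],[0,0,0]],"yaw":[0,0,0,0,0,0,0,0]}' 0.0 40
```

```text
time_s: 2.47
eef_pos: [0.5353, -0.1769, 0.0908]
tool_rot: [-3.12, -0.361, 0.003]
force: [0.6, 0.3, 0.1]
opening: 0.0851
finger_force: 0.0
time_s: 3.13
eef_pos: [0.536, -0.1773, 0.0922]
tool_rot: [3.12, 0.359, 0.002]
force: [-0.8, 0.1, 6.2]
opening: 0.0229
finger_force: 40.9
```

Run:
```python
import numpy as np
ph=np.radians(165.2-10*np.arange(0,37)); p=65*np.c_[np.cos(ph),np.sin(ph)]
print(np.diff(p,axis=0).round(1).tolist())
```

```text
[[3.8, 10.7], [5.6, 9.8], [7.3, 8.7], [8.7, 7.3], [9.8, 5.7], [10.6, 3.9], [11.2, 2.0], [11.3, 0.0], [11.2, -1.9], [10.7, -3.8], [9.8, -5.6], [8.7, -7.3], [7.3, -8.7], [5.7, -9.8], [3.9, -10.6], [2.0, -11.2], [0.0, -11.3], [-1.9, -11.2], [-3.8, -10.7], [-5.6, -9.8], [-7.3, -8.7], [-8.7, -7.3], [-9.8, -5.7], [-10.6, -3.9], [-11.2, -2.0], [-11.3, -0.0], [-11.2, 1.9], [-10.7, 3.8], [-9.8, 5.6], [-8.7, 7.3], [-7.3, 8.7], [-5.7, 9.8], [-3.9, 10.6], [-2.0, 11.2], [-0.0, 11.3], [1.9, 11.2]]
```

```bash
python3 -m handwheel '{"translation":[[0.0038,0.0107,0],[0.0056,0.0098,0],[0.0073,0.0087,0],[0.0087,0.0073,0]],"yaw":[0,0,0,0]}'
python3 -m handwheel '{"translation":[[0.0098,0.0057,0],[0.0106,0.0039,0],[0.0112,0.002,0],[0.0113,0,0],[0,0,0]],"yaw":[0,0,0,0,0]}'
python3 - <<'E'
from h import *
a=cam('scene');save(a,'a3')
E
```

```text
time_s: 3.47
eef_pos: [0.5682, -0.2082, 0.0923]
tool_rot: [3.119, 0.359, -0.002]
force: [-2.9, -2.1, 7.1]
opening: 0.0228
finger_force: 41.2
time_s: 3.88
eef_pos: [0.6166, -0.2097, 0.0928]
tool_rot: [3.117, 0.359, 0.01]
force: [1.4, -4.5, 6.2]
opening: 0.0227
finger_force: 41.0
```

View pics/a3.png

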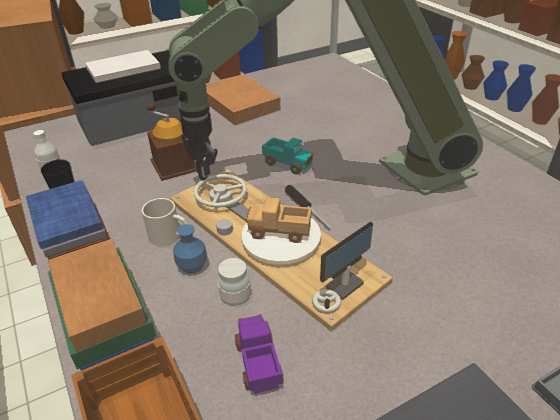

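The wheel turns with low forces, and the truck (now at about (280,220), cab to the left) follows. The arm is clear of the grinder, so I'll carry on.

```bash
python3 -m handwheel '{"translation":[[0.0112,-0.0019,0],[0.0107,-0.0038,0],[0.0098,-0.0056,0],[0.0087,-0.0073,0],[0.0073,-0.0087,0],[0.0057,-0.0098,0],[0.0039,-0.0106,0],[0.002,-0.0112,0]],"yaw":[0,0,0,0,0,0,0,0]}'
python3 -m handwheel '{"translation":[[0,-0.0113,0],[-0.0019,-0.0112,0],[-0.0038,-0.0107,0],[-0.0056,-0.0098,0],[-0.0073,-0.0087,0],[-0.0087,-0.0073,0],[-0.0098,-0.0057,0],[-0.0106,-0.0039,0]],"yaw":[0,0,0,0,0,0,0,0]}'
```

```text
time_s: 4.6
eef_pos: [0.6591, -0.1381, 0.0926]
tool_rot: [3.119, 0.359, 0.006]
force: [-0.5, -1.7, 6.0]
opening: 0.0229
finger_force: 40.9
time_s: 5.27
eef_pos: [0.5964, -0.0832, 0.0924]
tool_rot: [3.116, 0.361, 0.006]
force: [0.5, -7.8, 4.1]
opening: 0.023
finger_force: 40.7
```

```bash
python3 -m handwheel '{"translation":[[-0.0112,-0.002,0],[-0.0113,0,0],[-0.0112,0.0019,0],[-0.0107,0.0038,0],[-0.0098,0.0056,0],[-0.0087,0.0073,0],[-0.0073,0.0087,0],[-0.0057,0.0098,0]],"yaw":[0,0,0,0,0,0,0,0]}'
python3 -m handwheel '{"translation":[[-0.0039,0.0106,0],[-0.002,0.0112,0],[0,0,0],[0,0,0]],"yaw":[0,0,0,0]}'
python3 - <<'E'
from h import *
a=cam('scene');b=cam('side')
cv2.imwrite('pics/a4.png',cv2.resize(a['image'][175:300,220:400],None,fx=4,fy=4,interpolation=cv2.INTER_CUBIC)[:,:,::-1])
cv2.imwrite('pics/b4.png',cv2.resize(b['image'][140:290,225:365],None,fx=4,fy=4,interpolation=cv2.INTER_CUBIC)[:,:,::-1])
E
```

```text
time_s: 5.93
eef_pos: [0.5308, -0.1338, 0.0921]
tool_rot: [3.12, 0.358, 0.007]
force: [5.9, 0.1, 2.0]
opening: 0.023
finger_force: 40.7
time_s: 6.27
eef_pos: [0.5296, -0.1569, 0.0919]
tool_rot: [3.12, 0.356, 0.004]
force: [2.9, 0.7, 6.0]
opening: 0.0225
finger_force: 40.9
```

View pics/a4.png

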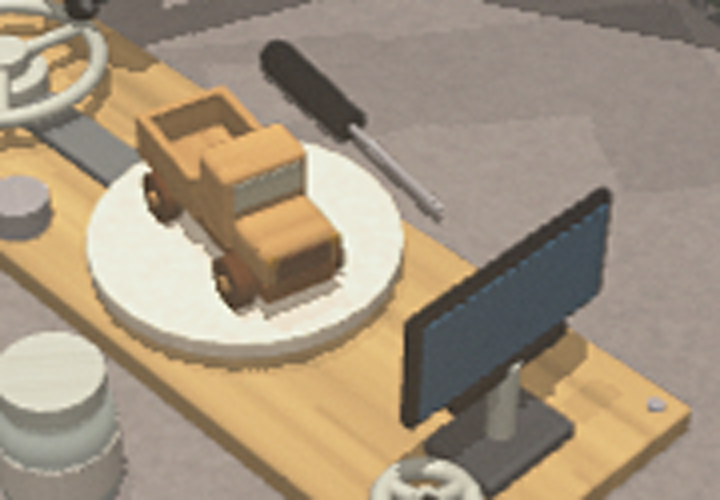

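View pics/b4.png

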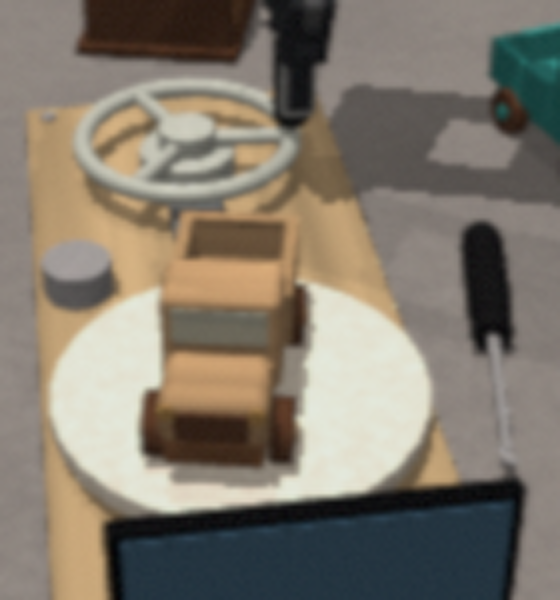

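Scene crop: the truck now faces the phone side, with its radiator at about (307,262) and bed rear corners at (137,122) and (217,88). Side crop: the radiator is at about (212,430) and the rear corners at about (185,218) and (298,218), so it points slightly left of the phone. Now I'll compute the residual.

Run:
```python
from h import *
a=cam('scene');b=cam('side')
K=[np.array([[c['fx'],0,c['cx']],[0,c['fy'],c['cy']],[0,0,1]])@np.c_[c['R'],c['t']] for c in (a,b)]
def tri(p,q):
    X=cv2.triangulatePoints(K[0],K[1],np.array(p)/4.+[220,175],np.array(q)/4.+[225,140]);return (X[:3]/X[3]).ravel()
ang=lambda d:np.degrees(np.arctan2(d[1],d[0]))
pts={'rad':((307,262),(212,430)),'rl':((137,122),(185,218)),'rr':((217,88),(297,218)),'wsl':((235,188),(168,310)),'wsr':((303,160),(269,315)),'fwl':((236,280),(152,425)),'fwr':((337,250),(284,430))}
T={k:tri(*v) for k,v in pts.items()}
for k,v in T.items(): print(k,v.round(4))
rm=(T['rl']+T['rr'])/2; print('axis',ang(T['rad']-rm),np.linalg.norm(T['rad']-rm),'ws',ang(T['wsr']-T['wsl'])-90,'fw',ang(T['fwr']-T['fwl'])-90,'rear',ang(T['rr']-T['rl'])-90,'rear->ws',ang((T['wsl']+T['wsr'])/2-rm))
pc=np.array([.5397,.085]);print('ctr->rad',ang(T['rad'][:2]-pc),'rear->ctr',ang(pc-rm[:2]))
E=np.array([[.536,-.1773],[.5682,-.2082],[.6166,-.2097],[.6591,-.1381],[.5964,-.0832],[.5308,-.1338],[.5296,-.1569]])
s=np.linalg.lstsq(np.c_[2*E,np.ones(7)],(E**2).sum(1),rcond=None)[0];c=s[:2];print('centre',c,np.sqrt(s[2]+c@c),[round(ang(e-c),1) for e in E])
```

```text
rad [0.5431 0.1644 0.084 ]
rl [0.5734 0.0148 0.0948]
rr [0.5158 0.0092 0.0945]
wsl [0.5665 0.1254 0.1195]
wsr [0.5211 0.1226 0.1183]
fwl [0.5742 0.1381 0.0631]
fwr [0.513  0.1466 0.0677]
axis 90.55455018132092 0.15279335516857512 ws -266.47477301326796 fw 82.14892769034287 rear -264.4347687861273 rear->ws 90.40156260136519
ctr->rad 87.546138370026 rear->ctr 93.82000531391527
centre [ 0.59447503 -0.14837062] 0.0653103553347774 [np.float64(-153.7), np.float64(-113.7), np.float64(-70.2), np.float64(9.0), np.float64(88.3), np.float64(167.1), np.float64(-172.5)]
```

```bash
python3 -m handwheel '{"translation":[[-0.0002,0.009,0],[0.001,0.009,0],[0.0022,0.0088,0],[0,0,0],[0,0,0]],"yaw":[0,0,0,0,0]}'
python3 - <<'E'
from h import *
a=cam('scene');b=cam('side')
A=cv2.resize(a['image'][175:275,220:320],None,fx=4,fy=4,interpolation=cv2.INTER_CUBIC)
B=cv2.resize(b['image'][180:280,225:325],None,fx=4,fy=4,interpolation=cv2.INTER_CUBIC)
cv2.imwrite('pics/ab5.png',np.hstack([A,B])[:,:,::-1])
E
```

```text
time_s: 6.88
eef_pos: [0.538, -0.1817, 0.0919]
tool_rot: [-3.121, -0.357, -0.001]
force: [1.6, 0.5, 7.4]
opening: 0.023
finger_force: 41.1
```

View pics/ab5.png

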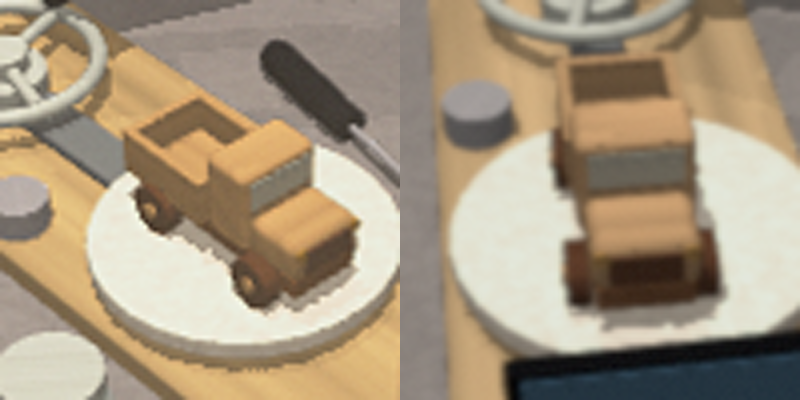

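Left half (scene): radiator at about (329,260), bed rear corners (126,134) and (203,98), roof front edge (249,187) to (313,152). Right half (side): radiator (647,272), rear corners (557,58) and (666,55), roof front edge (583,150) to (692,143).

Run:
```python
from h import *
a=cam('scene');b=cam('side')
K=[np.array([[c['fx'],0,c['cx']],[0,c['fy'],c['cy']],[0,0,1]])@np.c_[c['R'],c['t']] for c in (a,b)]
def tri(p,q):
    X=cv2.triangulatePoints(K[0],K[1],np.array(p)/4.+[220,175],np.array(q)/4.+[125,180]);return (X[:3]/X[3]).ravel()
ang=lambda d:np.degrees(np.arctan2(d[1],d[0]))
pts={'rad':((329,260),(647,272)),'rl':((126,134),(557,58)),'rr':((203,98),(666,55)),'wsl':((249,187),(583,150)),'wsr':((313,152),(692,143)),'fwl':((257,280),(577,272)),'bumpL':((285,293),(598,303)),'bumpR':((350,262),(697,300))}
T={k:tri(*v) for k,v in pts.items()}
for k,v in T.items(): print(k,v.round(4))
rm=(T['rl']+T['rr'])/2;w=(T['wsl']+T['wsr'])/2
print('axis',ang(T['rad']-rm),'rear->ws',ang(w-rm),'widths',[ang(T[q]-T[p])%360-90 for p,q in (('rl','rr'),('wsl','wsr'),('bumpL','bumpR'))])
pc=np.array([.5397,.085]);print('ctr->rad',ang(T['rad'][:2]-pc),'rear->ctr',ang(pc-rm[:2]))
```

```text
rad [0.5283 0.163  0.0796]
rl [0.5865 0.0269 0.1004]
rr [0.5313 0.0204 0.1012]
wsl [0.5596 0.1288 0.1208]
wsr [0.5117 0.1175 0.1188]
fwl [0.5624 0.1411 0.0609]
bumpL [0.5512 0.1536 0.055 ]
bumpR [0.5062 0.1505 0.0566]
axis 102.39666709491404 rear->ws 103.15317741077808 widths [np.float64(96.72155933751034), np.float64(103.21860722064469), np.float64(93.91431585256768)]
ctr->rad 98.31994463028855 rear->ctr 107.39633350143906
```

The axis measures 102.4–103.2° against the 103.2° target, so it's aligned. Let go and retreat.

```bash
python3 -m handwheel '{"translation":[[0,0,0],[0,0,0],[0,0,0],[0,0,0],[0,0,0],[0,0,0],[0,0,0],[0,0,0]],"yaw":[0,0,0,0,0,0,0,0]}' 0.08
python3 -m handwheel '{"translation":[[0,0,-0.02],[0,0,-0.03],[0,0,-0.04],[0,0,-0.04],[0,0,-0.03],[0,0,0],[0,0,0],[0,0,0]],"yaw":[0,0,0,0,0,0,0,0]}'
python3 - <<'E'
from h import *
a=cam('scene');b=cam('side')
A=cv2.resize(a['image'][145:265,200:320],None,fx=10/3,fy=10/3,interpolation=cv2.INTER_CUBIC)
B=cv2.resize(b['image'][140:260,225:345],None,fx=10/3,fy=10/3,interpolation=cv2.INTER_CUBIC)
cv2.imwrite('pics/ab6.png',np.hstack([A,B])[:,:,::-1])
E
```

```text
time_s: 7.75
eef_pos: [0.5375, -0.181, 0.0912]
tool_rot: [-3.121, -0.359, 0.0]
force: [-0.6, -0.6, -0.1]
opening: 0.0798
finger_force: 0.0
time_s: 8.42
eef_pos: [0.537, -0.1808, 0.2506]
tool_rot: [-3.12, -0.359, 0.002]
force: [-0.4, -0.7, -0.7]
opening: 0.0796
finger_force: 0.0
```

View pics/ab6.png

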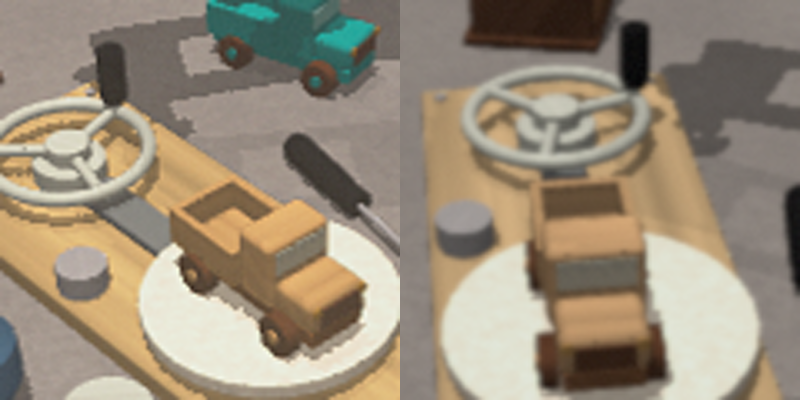

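The knob is free (left half (110,75), right half (635,55)), the gripper is clear, and the truck at left (290,265) is unchanged and facing the phone.

```bash
python3 -c "from plant import ctrl; print(ctrl.sign_off())"
```

```text
the job is handed in; nothing more can be done
None
```

The truck's bonnet now faces the phone to within about 1° by my camera measurements; the handwheel knob is released, the gripper is clear, and the job was handed in with about 8.5 s on the robot's clock.

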